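Trip the grinder's supply, then hold its belt tension arm down for a belt change

TASK

I want to slip a new belt on the small belt grinder, so first make it dead: press the round test button on the supply box until the switch trips and its lever drops, and leave it down. Only then press the grinder's sprung tension arm down by its handle, past the last click of its ratchet and right down to its stop, and finish while still holding it there, because I will not trust the ratchet alone with my fingers between the wheels. Leave the loose tools and parts on the bench where they lie.

Things in the scene. Friction and masses are not known exactly. Their poses are not given: they have to be found in the camera images.
- belt_grinder: Small belt grinder, belt taken off, fixed to the bench on a 102 x 175 mm base plate, 240 mm tall. Origin on the bench under its upright plate; z up; x from the wheel side (belt wheels and tension arm, roughly facing the robot) to the motor side; y towards the platen end. The tension arm reaches towards -y from its pivot at (0, 45, 165) mm in this frame.
- tension_handle (a point): Round black rubber grip, 24 mm thick and 74 mm long, on the free end of the tension arm, on the wheel side. Origin at the bar's middle, 200 mm from the pivot axis; x along the bar, always level; -y outward along the arm. Turns with the arm. About 220 mm above the bench with the arm up, 134 mm at the stop; 50 mm free on either side.
- tension_arm (a joint): Angle of the sprung arm about its level pivot, rad. 0: up (rising 0.28 rad from pivot to handle); grows as the handle is pressed down; stop at 0.44. Takes about 8 N at the handle at first, 11 N at the stop. A pawl clicks over three ratchet teeth at about 0.10, 0.21 and 0.32; let go after the last, the arm springs back to about 0.30.
- catch_pawl (a joint): The ratchet's pawl, a small sprung slider under the toothed sector at the pivot: 0 is fully up (in a gap between teeth or behind the last one), it is pushed down up to 4 mm (0.004) as a tooth passes. It works by itself.
- supply_box: Grey supply box, 124 mm wide, 104 mm deep, on a short post fixed to the bench, 58 to 120 mm above it; its face slopes down towards the robot by 0.35 rad. Origin on the bench under its middle; x to its back (roughly away from the robot), y to its left, z up. On the face the test button is on the left (+y), the switch with its lever on the right.
- test_button_top (a point): Middle of the top of the round test button (22 mm in diameter, standing 9 mm out of a 29 mm metal ring), on the left half of the supply box's face. The button is pressed square to the sloping face, that is along this point's -z axis (a straight push from above works too).
- test_button (a joint): Travel of the sprung test button, m: 0 out, 0.006 fully pressed. It takes about 2 N at first and 5 N when fully in; the switch trips at about 0.005.
- rcd_lever_tip (a point): End of the black lever of the residual-current switch, 13 mm wide, standing about 22 mm out of the white switch body on the right half of the face.
- rcd_lever (a joint): Angle of that lever, rad: 0 is up (on, leaning up the slope, latched), 0.9 is dropped (tripped, leaning down the slope, towards the robot). It snaps down by its own spring when the test button is pressed and stays there.
- wrench_19: Combination wrench lying on the bench, 258 mm long. To be left alone. Origin under its middle.
- nut_m16_b: Rusty hex nut, 28 mm wide, 18 mm high, on the bench near the grinder. To be left alone. Origin under its middle.
- tape_measure: Tape measure standing on the bench, 96 x 47 x 69 mm. To be left alone. Origin under its middle.
- tube_offcut_1: Square tube offcut lying on the bench, 90 x 30 x 30 mm. To be left alone. Origin under its middle.

How it is judged:
On the way, in this order (a step that is already met when the one before it is completed fails the run):
1. the test button is being pressed (value of joint test_button above 0.0025 m), for 0.02 s.
2. the test button has tripped the switch and its lever has dropped (value of joint rcd_lever above 0.7 rad), for 0.2 s.
3. the tension arm is past the last click of its ratchet, with the pawl up again (value of joint tension_arm above 0.34 rad and value of joint catch_pawl below 0.002 m), for 0.2 s.
At the end, for the whole second after the job is handed in: The robot holds the tension arm down at its handle (grasp point within 70 mm of it, pressing with over 3 N), at its stop or at most 0.055 rad (11 mm) above it, the pawl up behind the last tooth and carrying nothing; the lever is still down (over 0.7 rad), the test button out again (under 2 mm) (value of joint tension_arm above 0.385 rad and value of joint each of catch_pawl, test_button below 0.002 m and value of joint rcd_lever above 0.7 rad and distance between the grasp point and tension_handle below 0.07 m and contact force between any of the fingers, the arm and belt_grinder above 3 N); the arm keeps its last pose, push and grip.
It fails at once if the tension arm is pressed while the switch is still on (value of joint tension_arm above 0.06 rad and value of joint rcd_lever below 0.5 rad).
It fails at once if one of the loose things on the bench is moved more than 30 mm (distance of any of nut_m16_b, tape_measure, tube_offcut_1, wrench_19 from where it was at the start of the episode above 0.03 m).
It also fails if it takes over 51 s, if anything falls off the work surface, if the arm or the gripper's body presses on something with over 40 N, if the wrist force passes 120 N, or if a joint passes its speed limit or range.

ROBOT

A 6-joint arm with a two-finger parallel gripper is mounted at the origin on the work surface; the furniture and walls round the work are solid. World frame = base frame: x ahead of the robot, y to its left, z up, the work surface at z = 0. Lengths are in m, angles in rad, forces in N, time in s.
With the tool pointing down it reaches from about 0.425 to 0.95 m from the base axis. Payload 3.5 kg.
Tool frame: the origin (TCP) lies at the very end of the fingers, on their centre line; the grasp point (between the pads) lies 19 mm behind it; y points along the fingers, z is the direction in which the jaws open and shut, and the axes are right-handed (so a half turn about y gives the same grasp; the last joint's range is limited). The gripper opens to 85 mm and grips with 20 to 120 N. Pads are 22 mm wide; open, the fingers measure 114 mm over their backs; the gripper's body (76 mm by 85 mm) begins 54 mm behind the grasp point. The pads swing forward as they close: fully open they stand 13 mm farther back than shut.
Start: joints at [1.081, 0.286, 1.577, -0, 1.279, -0.15], TCP at [0.225, 0.636, 0.231] pointing down, gripper open.
Joint ranges: [-2.77, 2.77], [-0.9, 2.22], [0.21, 2.48], [-1.53, 4.67], [0.24, 2.81], [-2.84, 2.84]. Speed limits (rad/s): [2.79, 2.79, 3.14, 3.14, 3.14, 3.14].

INTERFACE

Orientations are given as a unit quaternion [x, y, z, w].
In Python, from plant import ctrl gives the robot as it stands. The module is installed in compiled form; this text tells all that it offers.
- The arm moves only by the tool jog_arm, never from a script. Its argument "deltas" is a list of rows, each a list of 3 entries, a list of its own where there are three numbers: the turn, a rotation vector about the tool's x, y, z in rad, then the shift along the tool's x, y, z in m, then the opening, from 0 (shut) to 1 (fully open). In form: [[[wx, wy, wz], [dx, dy, dz], gripper], ...]. A call has 1 to 10 rows; each row is the pose to reach, as a shift and turn from the pose measured when the call began, along the tool's axes at that moment; what a row does not reach only later rows make up. A row lasts 1/12 s, in which the tool goes at most 41.7 mm and 7.16 degrees, less where a joint would pass 70% of its speed; a pose out of reach is approached as far as the arm can. A call with a gripper value outside its range is refused whole. The fingers move at their own pace and stop on an object; "force" is the grip in N (left out, the last holds). Time passes only in rows, so rows that repeat a pose let the fingers close. It gives the time, the measured TCP pose, the force and the opening at its end, in the units of the state.
- ctrl.get_state(): the state, without advancing time (a new reading comes with each control period).
- ctrl.read_camera(name): name is "scene" or "top" or "wrist"; returns a dict with "pixels" (480x640x3 uint8, blue, green, red), "range_z" (480x640 float32, m along the optical axis (not along the pixel's ray), 0 where there is no reading), "fx", "fy", "cx", "cy" (pixels), "k1" (the pictures are not rectified: a ray, as slopes to the right and down, at radius r is drawn at 1 + k1 r^2 times it, then the intrinsics apply), "T" (4x4, takes a point from camera to world coordinates); the wrist camera has in their place "mount" (4x4, takes a point from camera to tool coordinates, whose origin is the TCP and whose axes are the tool frame's). Camera axes: x right, y up, looking along -z (the intrinsics and any distortion apply to the point x, -y, -z); pixel columns grow to the right and rows downward; lengths in m; the calibration is good to about 2 mm. A picture is of the moment at which its call begins: read the wrist's pose just before it.
- ctrl.sign_off(): hands the job in, once; it reports no verdict.
The state is a dict: "time": time; "qpos": joint angles; "dq": joint speeds; "joint_efforts": joint torques, N m; "eef_pos": TCP position; "tcp_rot": TCP orientation; "contact_force": force on the tool from outside, world axes, zero at the start; "wrist_torque": the same for the moment, N m; "opening": opening from 0.0 (shut) to 1.0 (fully open).
Only numpy, scipy, OpenCV 4.12 (cv2) and the standard library are available. Lean on these libraries where they do the work, as an engineer would, in place of code of your own. Each camera call takes 0.05 s, during which the arm holds its last target.

## Working session

There is one attempt and no reset: what is moved stays moved. The work goes in short steps, Python scripts to look and compute and a tool call to move; the robot and the scene stay as the last step left them, time stands still between calls to the robot, and variables do not carry over. Pictures are saved under pics/ and viewed, and the job is handed in when it is done.

Besides the shell and the picture viewer there is one more tool, called in YAML: its name, and indented under it one key for each argument. jog_arm: Moves the arm, as the interface text tells. Its arguments: {"type":"object","properties":{"deltas":{"type":"array","items":{"type":"array"}},"force":{"type":"number"}},"required":["deltas"]}

```bash
mkdir -p pics; ls
cat > h.py <<'E'
import numpy as np, cv2
from plant import ctrl
from scipy.spatial.transform import Rotation as R
def Tw(c,st):
    if 'T' in c: return np.array(c['T'])
    M=np.eye(4); M[:3,:3]=R.from_quat(st['tcp_rot']).as_matrix(); M[:3,3]=st['eef_pos']
    return M@np.array(c['mount'])
def cloud(c,T):
    h,w=c['range_z'].shape
    u,v=np.meshgrid(np.arange(w),np.arange(h))
    K=np.array([[c['fx'],0,c['cx']],[0,c['fy'],c['cy']],[0,0,1.]])
    p=cv2.undistortPoints(np.stack([u,v],-1).reshape(-1,1,2).astype(float),K,np.array([c['k1'],0,0,0.])).reshape(h,w,2)
    # one exact-model correction not needed: cv2 model x*(1+k1 r^2)
    z=c['range_z']
    P=np.stack([p[...,0]*z,-p[...,1]*z,-z],-1)
    return P@T[:3,:3].T+T[:3,3]
def shot(name):
    st=ctrl.get_state(); c=ctrl.read_camera(name); T=Tw(c,st)
    return c,T,cloud(c,T),st
E
python3 - <<'E'
from h import *
print(ctrl.get_state())
for n in ['scene','top','wrist']:
    c,T,P,st=shot(n); cv2.imwrite(f'pics/{n}0.png',c['pixels']); np.savez(f'{n}0.npz',P=P,px=c['pixels'],T=T,z=c['range_z'])
    print(n,c['fx'],c['k1'],T.round(3).tolist(),(c['range_z']>0).mean())
E
```

```text
pics
{'time': 0.0, 'qpos': array([ 1.08101697e+00,  2.87183351e-01,  1.57818235e+00, -7.50415718e-06,
        1.27860825e+00, -1.50020919e-01]), 'dq': array([-0.00126091, -0.00062792, -0.00065903,  0.00234836, -0.00089688,
       -0.00127537]), 'joint_efforts': array([ 6.96307179e-04, -4.05990243e+01, -2.92621851e+01, -1.64907219e-04,
        5.86780894e-03, -1.08936706e-05]), 'eef_pos': array([0.22462236, 0.63582777, 0.2299325 ]), 'tcp_rot': array([ 0.69772775, -0.11980732,  0.11928262, -0.69612775]), 'contact_force': array([ 0.51259156, -0.91179885,  0.40447097]), 'wrist_torque': array([-0.02741958, -0.01495982,  0.0281486 ]), 'opening': 0.9990565410548866}
scene 518.7617254351119 0.014447138631030738 [[-0.475, 0.365, -0.801, -0.817], [-0.88, -0.206, 0.428, 0.647], [-0.009, 0.908, 0.419, 0.764], [0.0, 0.0, 0.0, 1.0]] 0.9540201822916666
top 561.3728939570334 -0.07196440821639513 [[-0.304, 0.914, -0.269, -0.069], [-0.953, -0.29, 0.092, 0.138], [0.007, 0.284, 0.959, 1.728], [0.0, 0.0, 0.0, 1.0]] 0.9959049479166666
wrist 342.0990114152332 -0.06611680084861248 [[0.333, -0.896, -0.294, 0.149], [0.943, 0.316, 0.106, 0.662], [-0.002, -0.312, 0.95, 0.372], [0.0, 0.0, 0.0, 1.0]] 0.996259765625
```

View pics/scene0.png

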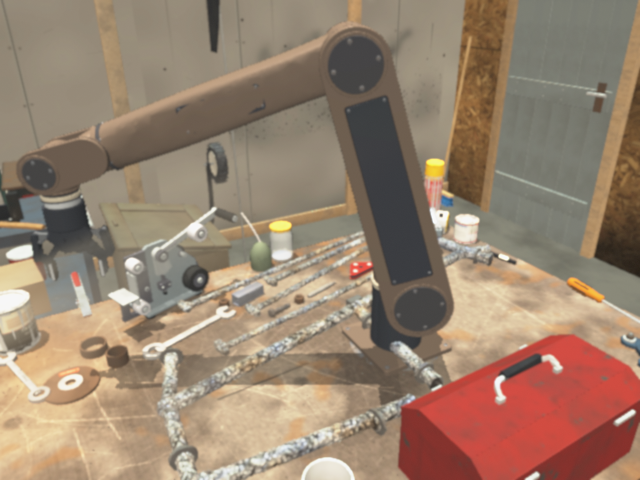

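View pics/top0.png

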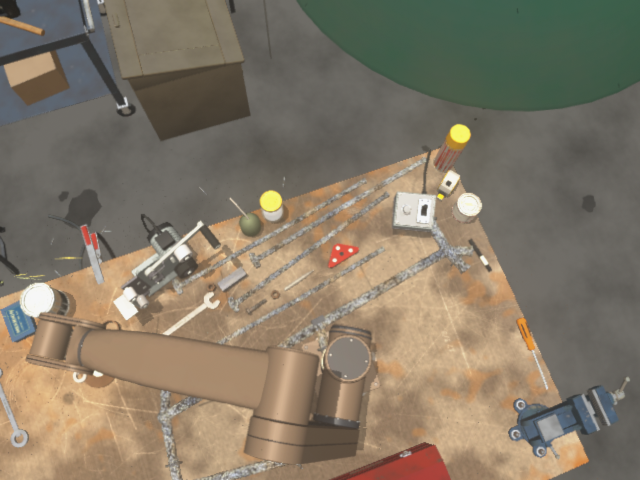

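View pics/wrist0.png

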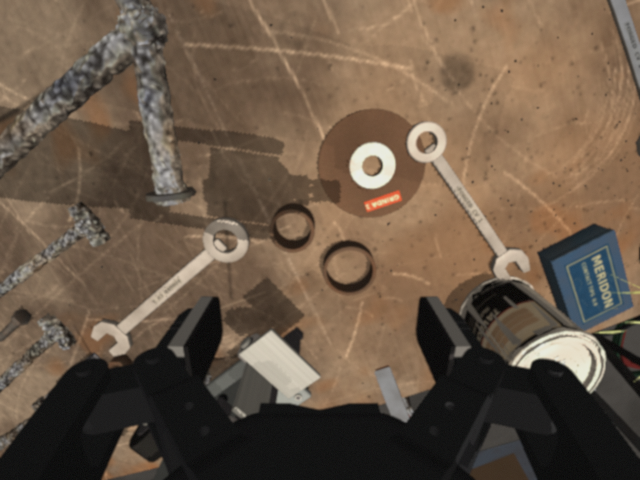

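The scene view shows the grinder with its arm up (handle near 225,212). The top view shows the grinder handle at about (210,235) and the supply box at about (414,212), with its button at (405,210) and switch at (424,212). I'll enlarge both in the top view and measure.

Run:
```python
import numpy as np,cv2
d=np.load('top0.npz'); px=d['px'];P=d['P']
a=cv2.resize(px[180:250,370:490],None,fx=6,fy=6,interpolation=cv2.INTER_CUBIC)
b=cv2.resize(px[205:330,105:255],None,fx=5,fy=5,interpolation=cv2.INTER_CUBIC)
cv2.imwrite('pics/topbox.png',a);cv2.imwrite('pics/topgr.png',b)
for (u,v) in [(405,210),(398,200),(430,200),(398,228),(430,228),(424,212),(424,206),(424,218),(210,235),(204,227),(217,243),(190,240),(165,255),(130,303)]:
    print(u,v,P[v,u].round(3))
```

```text
405 210 [ 0.367 -0.321  0.136]
398 200 [ 0.41  -0.318  0.114]
430 200 [ 0.375 -0.406  0.135]
398 228 [ 0.336 -0.298  0.071]
430 228 [ 0.302 -0.388  0.087]
424 212 [ 0.35  -0.382  0.111]
424 206 [ 0.359 -0.377  0.146]
424 218 [ 0.334 -0.378  0.102]
210 235 [0.436 0.251 0.232]
204 227 [0.464 0.261 0.231]
217 243 [0.407 0.238 0.234]
190 240 [ 0.523  0.336 -0.016]
165 255 [0.432 0.392 0.188]
130 303 [0.349 0.539 0.104]
```

View pics/topbox.png

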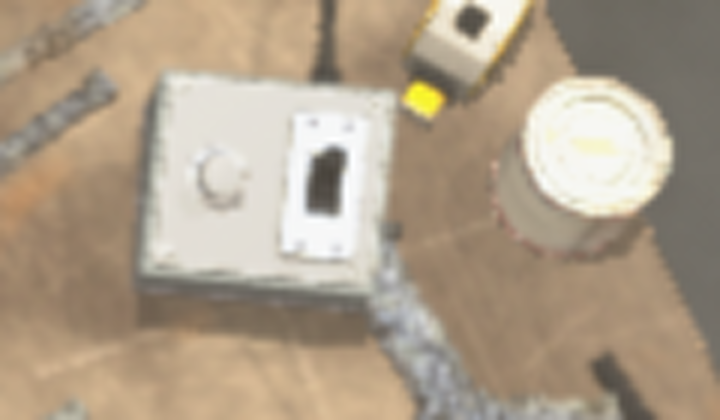

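View pics/topgr.png

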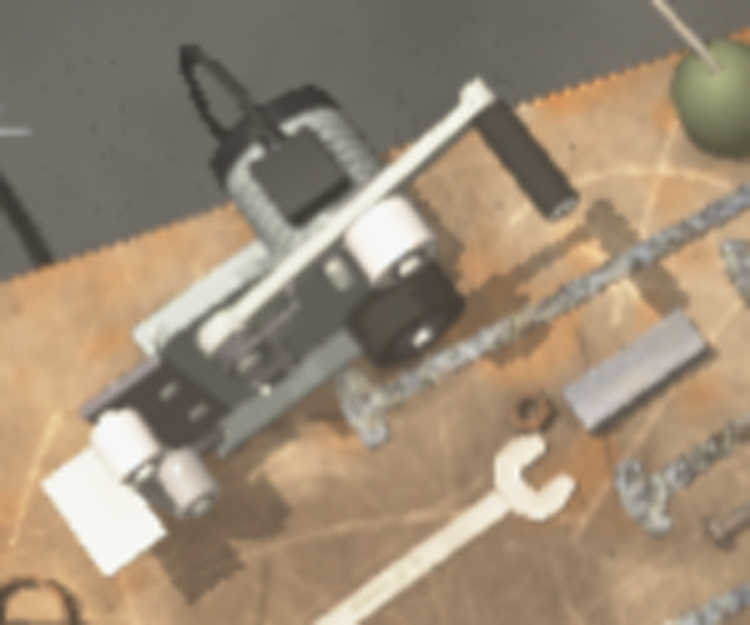

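The top view puts the button at about (406,210) and the handle bar from (202,224) to (218,245), free end near the bench edge. Next I'll refine both from depth and work out the tool axes.

Run:
```python
from h import *
d=np.load('top0.npz'); px=d['px'].astype(int);P=d['P']
# box face
uu,vv=np.meshgrid(np.arange(640),np.arange(480))
m=(uu>399)&(uu<414)&(vv>197)&(vv<224)&~((abs(uu-406)<7)&(abs(vv-210)<8))
Q=P[m]; 
for _ in range(3):
    c=np.median(Q,0); A=np.c_[Q[:,:2],np.ones(len(Q))]; s=np.linalg.lstsq(A,Q[:,2],rcond=None)[0]; r=Q[:,2]-A@s; Q=Q[abs(r)<2*r.std()+1e-4]
n=np.array([-s[0],-s[1],1]);n/=np.linalg.norm(n); print('face',s,n,np.arccos(n[2]),r.std())
b=(abs(uu-406)<8)&(abs(vv-210)<8)
hgt=(P-np.array([0,0,s[2]]))@n
Qb=P[b&(hgt>.005)&(hgt<.03)]; print('btn',len(Qb),Qb.mean(0),np.median(Qb,0),hgt[b].max(),np.round(hgt[202:219,398:415]*1000).astype(int))
# handle
m=(uu>195)&(uu<225)&(vv>218)&(vv<252)&(px.max(-1)<80)&(P[...,2]>.17)&(P[...,2]<.27)
Q=P[m]; c=Q.mean(0); w,V=np.linalg.eigh(np.cov(Q.T)); ax=V[:,2]; t=(Q-c)@ax
print('handle',len(Q),c,ax,t.min(),t.max(),np.median(Q[:,2]), np.degrees(np.arctan2(ax[1],ax[0])))
mm=c+ax*(t.min()+t.max())/2; print(mm)
# heights near grinder
m=(P[...,2]>.15)&(uu>120)&(uu<225)&(vv>215)&(vv<310)
G=P[m]; np.save('G.npy',G)
o=np.argsort(-G[:,2])[:8]; print(G[o].round(3))
# wheel near handle
print(P[250:256,183:187].round(3)[:, ::2])
st=ctrl.get_state(); print(R.from_quat(st['tcp_rot']).as_matrix().round(3))
```

```text
face [ 0.31953545 -0.09283982 -0.04472076] [-0.30319102  0.08809101  0.9488494 ] 0.32122488295983054 0.0034878691651141105
btn 57 [ 0.3747624  -0.33123887  0.123463  ] [ 0.37448283 -0.33029302  0.12477767] 0.03229570689783728 [[  5   5  -2  -1  -4  -4  -4   8   0   1  -2   1   9   2  -6   1   1]
 [ -2  -2   2   6   2   5  -3  -6   4   4  12  -2   0  -1   5  12   9]
 [  1  -1  -4   0  -2  -1   3  -4   8  -4   4   8   7   2  -2  -4   7]
 [ -4  -2  -3   2   4   1   2  12   7   6   4   4   2   0  -5   2  -3]
 [ -6  -6   1  -4  -5   4   9  24  21  30  19  -1   3   3  -5   0   1]
 [ -3   3  -3   0  -6   7  21  26  21  27  26  23  -6   7   0  -3  -1]
 [ -1 -13   4   3   5   6  27  22  21  20  20  25  -6   8  -1   1  -3]
 [ -3   5   2  -2   9   7  16  22  30  26  26  19  -3  -2   4   1  -3]
 [ -5   6  -2  -4  14   3  22  32  31  19  30  23   1  -1  -2   0  -1]
 [ -5   0   0  -1  -3  -1  23  17  32  21  24  23  -2   2  -3   1  -4]
 [  1   4  -1  -2   2   5   9   4  23  27   0  -1   4   2   2   5   5]
 [  1   3   3  -8  -4  -5   4  -2  12   0   1  -4  -2  -5   1   0  10]
 [ -4  -6  -9   1  -8  -1  -1  -4   3  -1  -6   5   0  -4   1  -4   7]
 [  1  -2  -7   5   0  -6  -4  -1  -3  -4  -5   2  -3  -6   2  -2  -2]
 [  2  -1   0   1  -5   3  -6   2   3  -2  -6   1   1  -2   2   6  -3]
 [ -3  -1   5  -2  -3  -1   2   1   2   0   5  -3  -5   3   5   6   5]
 [ -1  -1  -5  -6  -8   4  -1  -3  -2   2  -1  -8  -3   0  -1   1  -2]]<stdin>:15: RuntimeWarning: Mean of empty slice.
  ret = um.true_divide(
  avg = a.mean(axis, **keepdims_kw)
<stdin>:15: RuntimeWarning: Degrees of freedom <= 0 for slice
  c *= np.true_divide(1, fact)
  c *= np.true_divide(1, fact)
Traceback (most recent call last):
numpy.linalg.LinAlgError: Eigenvalues did not converge
```

Run:
```python
from h import *
d=np.load('top0.npz'); px=d['px'].astype(int);P=d['P']
uu,vv=np.meshgrid(np.arange(640),np.arange(480))
Q=P[206:213,404:410].reshape(-1,3); print('btn',Q.mean(0).round(4),np.median(Q,0).round(4))
print(px[235,210],px[243,217])
m=(uu>195)&(uu<226)&(vv>216)&(vv<254)&(px.max(-1)<110)&(P[...,2]>.19)&(P[...,2]<.26)
Q=P[m]; c=Q.mean(0); w,V=np.linalg.eigh(np.cov(Q.T)); ax=V[:,2]; t=(Q-c)@ax
print('handle',len(Q),c,ax,t.min(),t.max(),np.median(Q[:,2]), np.degrees(np.arctan2(ax[1],ax[0])))
print('mid',c+ax*(t.min()+t.max())/2)
m=(P[...,2]>.15)&(uu>120)&(uu<225)&(vv>215)&(vv<310)
G=P[m]; o=np.argsort(-G[:,2])[:4]; print(G[o].round(3))
print('wheel',P[248:258,180:188].reshape(-1,3).mean(0))
st=ctrl.get_state(); print(R.from_quat(st['tcp_rot']).as_matrix().round(3))
```

```text
btn [ 0.3712 -0.3293  0.1265] [ 0.3699 -0.3291  0.1279]
[73 82 89] [69 79 86]
handle 181 [0.4349316  0.25394681 0.2303246 ] [-0.9277172  -0.37290504  0.01681155] -0.03588545874247875 0.03671549976131434 0.23051492968330245 -158.1018549907973
mid [0.43454658 0.25379205 0.23033157]
[[-0.069  0.138  1.728]
 [-0.069  0.138  1.728]
 [-0.069  0.138  1.728]
 [-0.069  0.138  1.728]]
wheel [0.41483383 0.33616024 0.21407829]
[[ 0.943 -0.001  0.333]
 [-0.333 -0.002  0.943]
 [-0.    -1.    -0.002]]
```

jog_arm:
  deltas:
    - [[0,0,0],[0,-0.04,0],0.0]
    - [[0,0,0],[0,-0.08,0],0.0]
    - [[0,0,0],[0,-0.12,0],0.0]
    - [[0,0.1,0],[0.03,-0.13,-0.027],0.0]
    - [[0,0.2,0],[0.06,-0.13,-0.053],0.0]
    - [[0,0.3,0],[0.09,-0.13,-0.08],0.0]
    - [[0,0.4,0],[0.12,-0.13,-0.107],0.0]
    - [[0,0.5,0],[0.15,-0.13,-0.133],0.0]
    - [[0,0.6,0],[0.18,-0.13,-0.16],0.0]
    - [[0,0.7,0],[0.21,-0.13,-0.187],0.0]

```text
time: 0.98
eef_pos: [0.3608, 0.3881, 0.3602]
tcp_rot: [0.614, -0.353, 0.353, -0.612]
contact_force: [0.8, -0.1, -0.0]
opening: 0.001
```

```bash
cat >> h.py <<'E'
def delta(target, yawz=None):
    """shift in tool axes to reach world target; turn about tool y so that tool z heads yawz (rad)"""
    st=ctrl.get_state(); M=R.from_quat(st['tcp_rot']).as_matrix()
    s=M.T@(np.array(target)-st['eef_pos'])
    if yawz is None: return s
    y=np.array([0,0,-1.]); z=np.array([np.cos(yawz),np.sin(yawz),0]); x=np.cross(y,z)
    return s, R.from_matrix(M.T@np.c_[x,y,z]).as_rotvec()
E
python3 - <<'E'
from h import *
c,T,P,st=shot('wrist'); cv2.imwrite('pics/w1.png',c['pixels']); np.savez('w1.npz',P=P,px=c['pixels'])
print(st['time'],st['eef_pos'],st['qpos'].round(3),st['opening'])
print(delta([.25,-.4,.36][0:3]) , R.from_quat(st['tcp_rot']).as_matrix().round(2))
E
```

```text
0.9833 [0.36076838 0.38805483 0.36020164] [ 6.310e-01 -1.080e-01  1.767e+00 -1.000e-03  1.484e+00  1.040e-01] 0.0013723119396110014
[ 0.6240443   0.00564977 -0.4864574 ] [[ 0.5  -0.    0.86]
 [-0.86 -0.    0.5 ]
 [ 0.   -1.   -0.  ]]
```

View pics/w1.png

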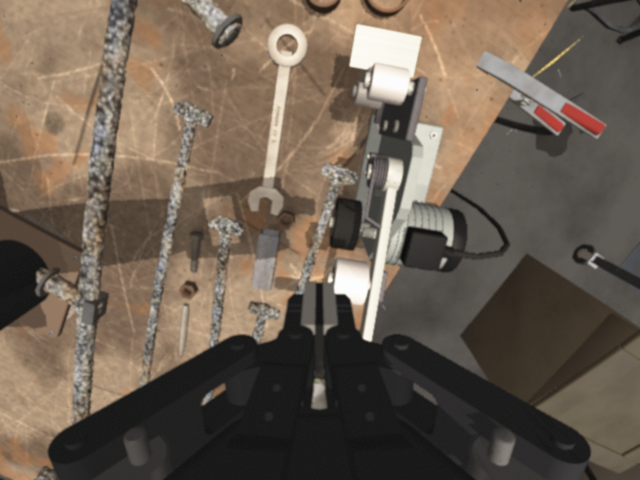

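The wrist view shows the grinder and the tension arm running down to about (368,340), partly hidden by the closed fingers. Moving on around to the box.

jog_arm:
  deltas:
    - [[0,0.08,0],[0.04,0,0.005],0.0]
    - [[0,0.16,0],[0.08,0,0.01],0.0]
    - [[0,0.24,0],[0.12,0,0.01],0.0]
    - [[0,0.32,0],[0.16,0,0.01],0.0]
    - [[0,0.4,0],[0.2,0,0.01],0.0]
    - [[0,0.48,0],[0.24,0,0.005],0.0]
    - [[0,0.56,0],[0.28,0,0.0],0.0]
    - [[0,0.64,0],[0.32,0,-0.01],0.0]
    - [[0,0.72,0],[0.36,0,-0.02],0.0]
    - [[0,0.8,0],[0.4,0,-0.04],0.0]

```text
time: 1.87
eef_pos: [0.5277, 0.0166, 0.3626]
tcp_rot: [0.424, -0.564, 0.569, -0.422]
contact_force: [0.6, 0.5, -0.6]
opening: 0.0
```

Run:
```python
from h import *
st=ctrl.get_state();print(st['qpos'].round(3),st['eef_pos'])
print(delta([.371,-.329,.30],-.66))
```

```text
[-0.158 -0.115  1.77  -0.007  1.484  0.129] [0.52771664 0.01661233 0.36258572]
(array([ 0.37542818,  0.06469951, -0.05284521]), array([-0.00451375,  0.37341375,  0.00539823]))
```

jog_arm:
  deltas:
    - [[0,0.05,0],[0.04,0.0,0.0],0.0]
    - [[0,0.1,0],[0.08,0.01,-0.005],0.0]
    - [[0,0.15,0],[0.12,0.02,-0.01],0.0]
    - [[0,0.2,0],[0.16,0.03,-0.015],0.0]
    - [[0,0.25,0],[0.2,0.03,-0.02],0.0]
    - [[0,0.3,0],[0.24,0.03,-0.03],0.0]
    - [[0,0.35,0],[0.28,0.03,-0.04],0.0]
    - [[0,0.37,0],[0.32,0.04,-0.05],0.0]
    - [[0,0.37,0],[0.37,0.05,-0.053],0.0]
    - [[0,0.37,0],[0.41,0.05,-0.053],0.0]

```text
time: 2.7
eef_pos: [0.3617, -0.3548, 0.3136]
tcp_rot: [0.313, -0.633, 0.636, -0.311]
contact_force: [1.3, -0.5, -1.6]
opening: 0.003
```

Run:
```python
from h import *
c,T,P,st=shot('wrist'); cv2.imwrite('pics/w2.png',c['pixels']); np.savez('w2.npz',P=P,px=c['pixels'],T=T)
print(st['time'],st['eef_pos'],st['qpos'].round(3))
print(delta([.371,-.329,.15]))
```

```text
2.7 [ 0.36167864 -0.3548281   0.31361917] [-0.975 -0.149  1.886 -0.002  1.399 -0.318]
[-0.03405743  0.16300875 -0.01150355]
```

View pics/w2.png

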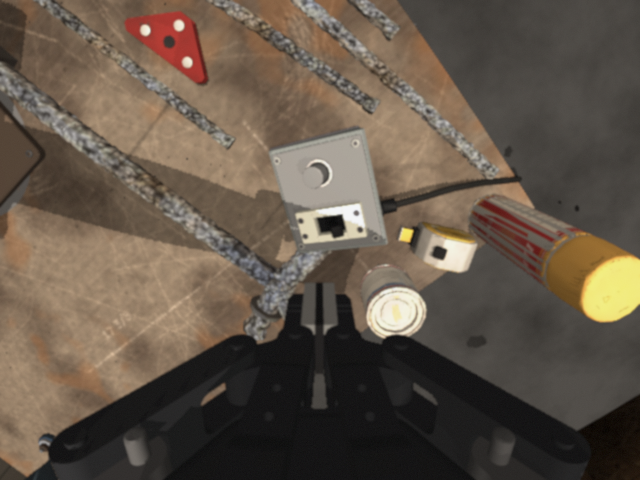

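The wrist view is clear: button top at about (315,177), black lever at (333,225). I'll cast rays from both views.

Run:
```python
from h import *
from scipy import ndimage
d=np.load('w2.npz');px=d['px'];P=d['P'];T=d['T']
a=cv2.resize(px[120:260,260:400],None,fx=4,fy=4,interpolation=cv2.INTER_CUBIC); cv2.imwrite('pics/w2z.png',a)
Q=P[172:183,310:321].reshape(-1,3); print('btn depth',np.median(Q,0),Q.mean(0).round(4))
o=T[:3,3]; r=P[177,315]-o
for z in (.12,.1275,.135): print(z,(o+r*(z-o[2])/r[2]).round(4))
d2=np.load('top0.npz');o2=d2['T'][:3,3]; r2=d2['P'][209,407]-o2
for z in (.12,.1275,.135): print(z,(o2+r2*(z-o2[2])/r2[2]).round(4))
uu,vv=np.meshgrid(np.arange(640),np.arange(480))
m=(uu>285)&(uu<365)&(vv>145)&(vv<200)&~((abs(uu-318)<20)&(abs(vv-174)<20))
Q=P[m];A=np.c_[Q[:,:2],np.ones(len(Q))]; s=np.linalg.lstsq(A,Q[:,2],rcond=None)[0];n=np.array([-s[0],-s[1],1]);n/=np.linalg.norm(n);print(n,np.arccos(n[2]),s@[.371,-.329,1])
```

```text
btn depth [ 0.37641877 -0.331359    0.12920709] [ 0.3767 -0.331   0.132 ]
0.12 [ 0.3755 -0.3325  0.12  ]
0.1275 [ 0.3763 -0.3316  0.1275]
0.135 [ 0.3771 -0.3307  0.135 ]
0.12 [ 0.3725 -0.3326  0.12  ]
0.1275 [ 0.3704 -0.3304  0.1275]
0.135 [ 0.3684 -0.3283  0.135 ]
[-0.36169719  0.04971957  0.93096891] 0.3737385711148533 0.10322108053064179
```

View pics/w2z.png

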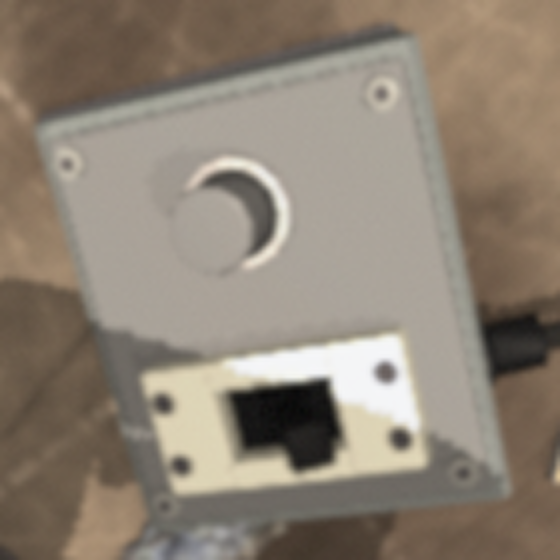

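Run:
```python
from h import *
st=ctrl.get_state();print(st['eef_pos'],st['dq'].round(3),R.from_quat(st['tcp_rot']).as_matrix().round(3),st['contact_force'])
print(delta([.373,-.331,.15],-.66))
```

```text
[ 0.35950473 -0.36128996  0.31336863] [ 0.085 -0.044  0.034  0.047  0.062  0.146] [[-0.615 -0.002  0.789]
 [-0.789 -0.01  -0.615]
 [ 0.009 -1.     0.004]] [-2.37617548 -4.77149612  1.26847555]
(array([-0.03370935,  0.16302442, -0.00869667]), array([-0.00441684, -0.00199432,  0.00933161]))
```

jog_arm:
  deltas:
    - [[0,0,0],[-0.034,0.02,-0.009],0.0]
    - [[0,0,0],[-0.034,0.06,-0.009],0.0]
    - [[0,0,0],[-0.034,0.1,-0.009],0.0]
    - [[0,0,0],[-0.034,0.14,-0.009],0.0]
    - [[0,0,0],[-0.034,0.15,-0.009],0.0]
    - [[0,0,0],[-0.034,0.15,-0.009],0.0]
    - [[0,0,0],[-0.034,0.15,-0.009],0.0]

```text
time: 3.33
eef_pos: [0.3734, -0.3309, 0.164]
tcp_rot: [0.313, -0.632, 0.638, -0.308]
contact_force: [0.6, -0.3, 1.3]
opening: 0.002
```

Run:
```python
from h import *
c,T,P,st=shot('wrist'); cv2.imwrite('pics/w3.png',c['pixels']); np.savez('w3.npz',P=P,px=c['pixels'],T=T)
print(st['time'],st['eef_pos'],st['contact_force'],R.from_quat(st['tcp_rot']).as_matrix()[:,1].round(3))
print(delta([.373,-.331,.13]))
```

```text
3.3333 [ 0.37339877 -0.33088881  0.16404974] [ 0.56180219 -0.26868029  1.25947996] [-0.002 -0.011 -1.   ]
[-0.00032657  0.03559295 -0.00160798]
```

View pics/w3.png

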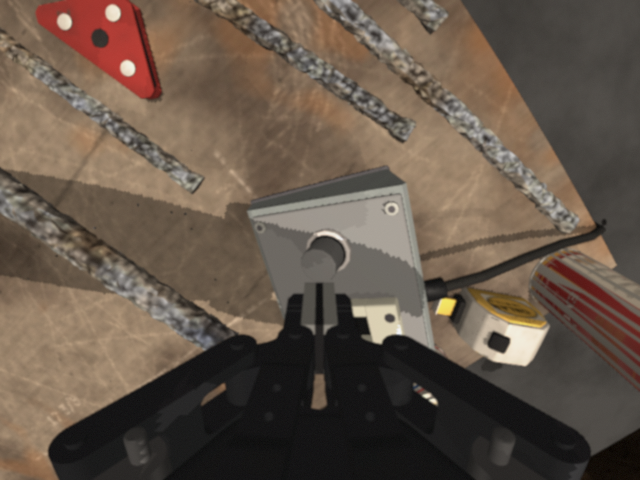

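Button top is just ahead of the fingertips, at about (320,265), with the tips at (319,285).

Run:
```python
from h import *
d=np.load('w3.npz');P=d['P'];T=d['T'];o=T[:3,3]
cv2.imwrite('pics/w3z.png',cv2.resize(d['px'][200:300,260:400],None,fx=5,fy=5,interpolation=cv2.INTER_CUBIC))
for v in (260,265,270):
    r=P[v,320]-o
    for z in (.1275,.133): print(v,z,(o+r*(z-o[2])/r[2]).round(4))
print(np.median(P[258:272,314:326].reshape(-1,3),0))
```

```text
260 0.1275 [ 0.377  -0.3282  0.1275]
260 0.133 [ 0.3785 -0.3263  0.133 ]
265 0.1275 [ 0.3752 -0.3306  0.1275]
265 0.133 [ 0.3766 -0.3287  0.133 ]
270 0.1275 [ 0.3732 -0.3331  0.1275]
270 0.133 [ 0.3748 -0.331   0.133 ]
[ 0.37543279 -0.32957627  0.12893763]
```

View pics/w3z.png

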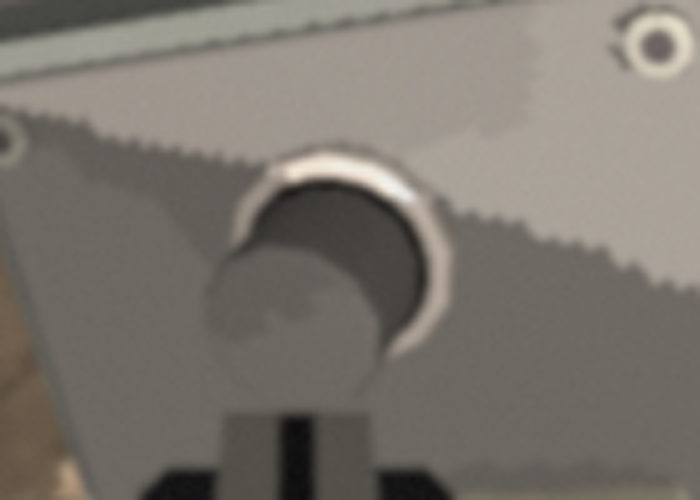

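jog_arm:
  deltas:
    - [[0,0,0],[-0.002,0.02,0.001],0.0]
    - [[0,0,0],[-0.002,0.03,0.001],0.0]
    - [[0,0,0],[-0.002,0.034,0.001],0.0]
    - [[0,0,0],[-0.002,0.037,0.001],0.0]
    - [[0,0,0],[-0.002,0.039,0.001],0.0]
    - [[0,0,0],[-0.002,0.039,0.001],0.0]
    - [[0,0,0],[-0.002,0.039,0.001],0.0]

```text
time: 3.97
eef_pos: [0.3773, -0.3323, 0.1284]
tcp_rot: [0.312, -0.63, 0.641, -0.309]
contact_force: [2.8, -0.1, 3.8]
opening: 0.002
```

jog_arm:
  deltas:
    - [[0,0,0],[0,0.002,0],0.0]
    - [[0,0,0],[0,0.004,0],0.0]
    - [[0,0,0],[0,0.006,0],0.0]
    - [[0,0,0],[0,0.007,0],0.0]
    - [[0,0,0],[0,0.007,0],0.0]

```text
time: 4.38
eef_pos: [0.3785, -0.3331, 0.1256]
tcp_rot: [0.311, -0.629, 0.641, -0.309]
contact_force: [-2.8, 7.0, 21.4]
opening: 0.001
```

Run:
```python
from h import *
c,T,P,st=shot('top'); cv2.imwrite('pics/t4.png',cv2.resize(c['pixels'][170:260,360:480],None,fx=5,fy=5))
c,T,P,st=shot('wrist'); cv2.imwrite('pics/w4.png',c['pixels'])
print(st['eef_pos'],st['contact_force'])
```

```text
[ 0.3784278  -0.33308773  0.12558411] [-3.26310042  6.9834604  21.2249435 ]
```

View pics/t4.png

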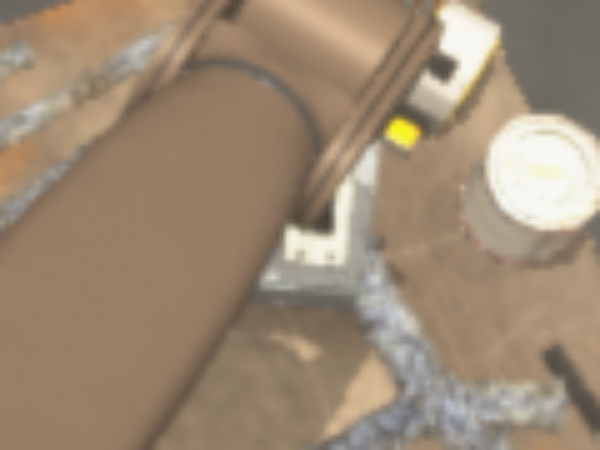

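View pics/w4.png

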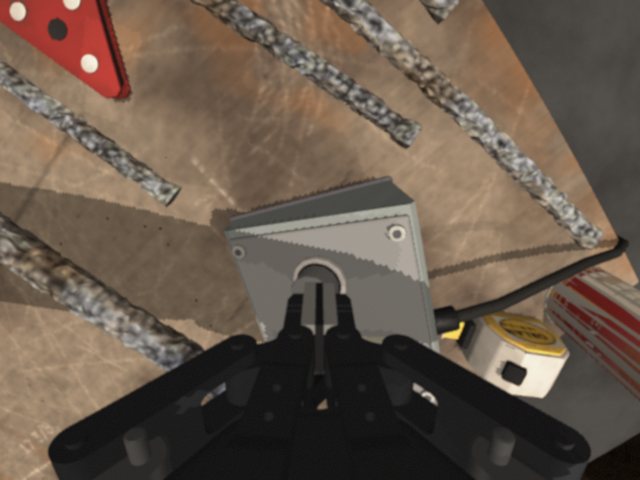

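The force climbed to 21 N and the tip stalled, so the button looks bottomed out. I'll back off and check the lever.

jog_arm:
  deltas:
    - [[0,0,0],[0,0.0,0],0.0]
    - [[0,0,0],[0,-0.03,0],0.0]
    - [[0,0,0],[0,-0.07,0],0.0]
    - [[0,0,0],[0.02,-0.11,0],0.0]
    - [[0,0,0],[0.035,-0.15,0],0.0]
    - [[0,0,0],[0.035,-0.17,0],0.0]
    - [[0,0,0],[0.035,-0.17,0],0.0]

```text
time: 5.07
eef_pos: [0.3564, -0.3605, 0.3022]
tcp_rot: [0.311, -0.626, 0.645, -0.309]
contact_force: [0.6, -0.7, -0.3]
opening: -0.002
```

Run:
```python
from h import *
c,T,P,st=shot('wrist'); cv2.imwrite('pics/w5.png',cv2.resize(c['pixels'][110:310,220:440],None,fx=3.5,fy=3)); 
print(st['eef_pos'],st['contact_force'],R.from_quat(st['tcp_rot']).as_matrix().round(3)[:,1])
# route
print('to via',delta([.53,0,.36],-.1))
```

```text
[ 0.3563671  -0.3605004   0.30224239] [ 0.59994258 -0.70316555 -0.32962778] [ 0.009 -0.026 -1.   ]
to via (array([-0.38943834, -0.06784949, -0.08267583]), array([-0.01405556, -0.5628344 ,  0.01768224]))
```

View pics/w5.png

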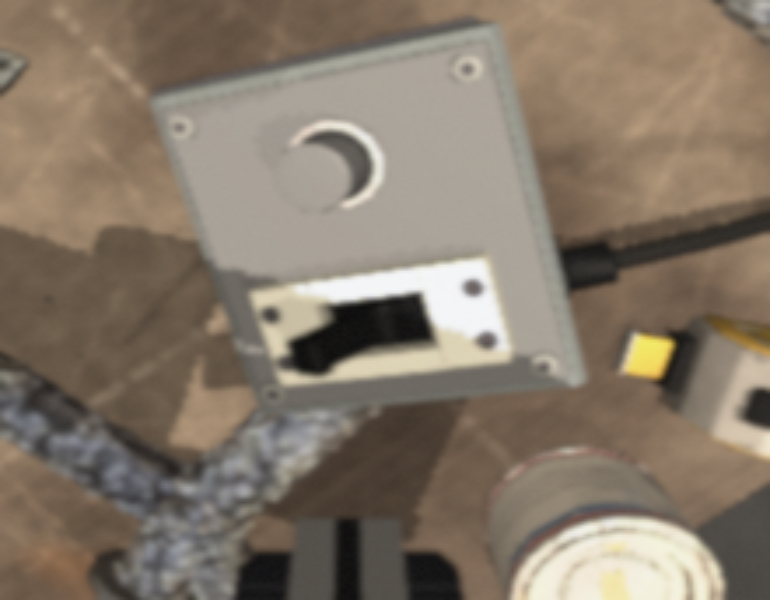

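The lever has clearly dropped: its tip is now at about (315,350) in the crop, leaning towards the robot. The button is out again. Now on to the handle.

jog_arm:
  deltas:
    - [[0,-0.06,0],[-0.039,-0.01,0],0.0]
    - [[0,-0.12,0],[-0.078,-0.02,0],0.0]
    - [[0,-0.18,0],[-0.117,-0.03,-0.005],0.0]
    - [[0,-0.24,0],[-0.156,-0.04,-0.01],0.0]
    - [[0,-0.3,0],[-0.195,-0.05,-0.02],0.0]
    - [[0,-0.36,0],[-0.234,-0.06,-0.03],0.0]
    - [[0,-0.42,0],[-0.273,-0.068,-0.04],0.0]
    - [[0,-0.48,0],[-0.312,-0.068,-0.055],0.0]
    - [[0,-0.53,0],[-0.35,-0.068,-0.07],0.0]
    - [[0,-0.56,0],[-0.389,-0.068,-0.083],0.0]

```text
time: 5.95
eef_pos: [0.5286, 0.002, 0.3571]
tcp_rot: [0.479, -0.518, 0.53, -0.469]
contact_force: [0.1, -0.3, -0.1]
opening: 0.005
```

Run:
```python
from h import *
st=ctrl.get_state();print(st['eef_pos'])
print(delta([.457,.198,.34],.382))
```

```text
[0.52856327 0.00200819 0.35710964]
(array([-0.18815856,  0.01279871, -0.09088112]), array([ 0.0019109 , -0.48229789,  0.0217158 ]))
```

jog_arm:
  deltas:
    - [[0,-0.08,0.01],[-0.035,0,-0.015],0.0]
    - [[0,-0.16,0.02],[-0.07,0,-0.03],0.0]
    - [[0,-0.24,0.02],[-0.105,0.005,-0.05],0.0]
    - [[0,-0.32,0.02],[-0.14,0.01,-0.07],0.0]
    - [[0,-0.4,0.02],[-0.17,0.013,-0.085],0.0]
    - [[0,-0.48,0.02],[-0.188,0.013,-0.091],0.0]
    - [[0,-0.48,0.02],[-0.188,0.013,-0.091],0.0]
    - [[0,-0.48,0.02],[-0.188,0.013,-0.091],0.0]
    - [[0,-0.48,0.02],[-0.188,0.013,-0.091],0.0]

```text
time: 6.7
eef_pos: [0.4565, 0.1972, 0.338]
tcp_rot: [0.587, -0.398, 0.396, -0.583]
contact_force: [0.6, -0.5, -0.8]
opening: 0.002
```

Run:
```python
from h import *
c,T,P,st=shot('wrist'); cv2.imwrite('pics/w6.png',c['pixels']); np.savez('w6.npz',P=P,px=c['pixels'],T=T)
print(st['eef_pos'],R.from_quat(st['tcp_rot']).as_matrix().round(3))
```

```text
[0.45650085 0.19719908 0.33802189] [[ 0.37  -0.005  0.929]
 [-0.929 -0.004  0.37 ]
 [ 0.002 -1.    -0.006]]
```

View pics/w6.png

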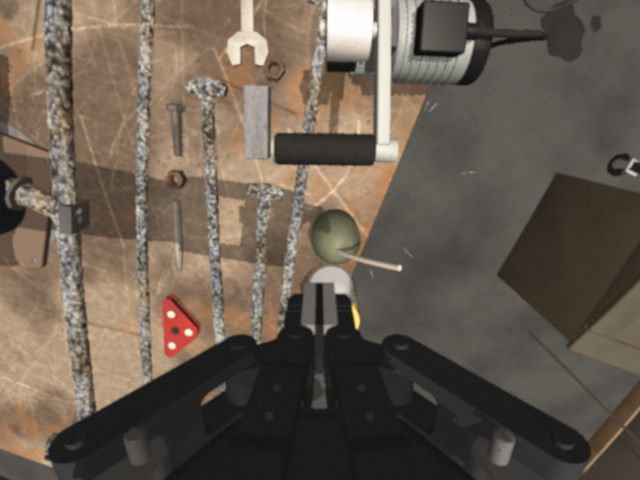

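The bar is at columns 275–375, row 149, and aligned with the jaw axis. I'll measure it and check how tall the green thing and the can beside it are.

Run:
```python
from h import *
d=np.load('w6.npz');px=d['px'].astype(int);P=d['P']
uu,vv=np.meshgrid(np.arange(640),np.arange(480))
m=(uu>268)&(uu<385)&(vv>128)&(vv<170)&(px.max(-1)<75)&(P[...,2]>.19)&(P[...,2]<.26)
Q=P[m];e=m.nonzero();print('uv',e[1].min(),e[1].max(),e[0].min(),e[0].max())
c=Q.mean(0);w,V=np.linalg.eigh(np.cov(Q.T));ax=V[:,2];t=(Q-c)@ax
print(len(Q),c,ax,t.min(),t.max(),np.percentile(Q[:,2],[50,90]))
print('gourd',np.median(P[225:245,325:345].reshape(-1,3),0),'can',np.median(P[268:278,325:340].reshape(-1,3),0),'stick',P[266,398],np.median(P[264:268,390:400].reshape(-1,3),0))
print('wheel',np.median(P[20:35,340:365].reshape(-1,3),0))
tgt=[.434,.254,.26]; print(delta(tgt))
```

```text
uv 275 375 133 164
3008 [0.43746981 0.25425368 0.22952977] [-0.93236474 -0.36151697  0.00121781] -0.037189189470272874 0.036356920400022204 [0.23007029 0.23172086]
gourd [0.49432128 0.15088534 0.07472156] can [0.51779176 0.08792901 0.04024504] stick [0.54948583 0.17234436 0.16992687] [0.547154   0.16997362 0.16628913]
wheel [0.42445386 0.33767516 0.2161038 ]
[-0.06160286  0.07843074  0.00019383]
```

jog_arm:
  deltas:
    - [[0,0,0],[-0.03,0.0,0.001],0.0]
    - [[0,0,0],[-0.061,0.02,0.002],0.0]
    - [[0,0,0],[-0.061,0.06,0.002],0.0]
    - [[0,0,0],[-0.061,0.09,0.002],0.0]
    - [[0,0,0],[-0.061,0.095,0.002],0.0]
    - [[0,0,0],[-0.061,0.095,0.002],0.0]
    - [[0,0,0],[-0.061,0.095,0.002],0.0]

```text
time: 7.33
eef_pos: [0.4369, 0.2534, 0.2447]
tcp_rot: [0.586, -0.398, 0.398, -0.583]
contact_force: [0.1, 0.8, 0.0]
opening: 0.001
```

Run:
```python
from h import *
c,T,P,st=shot('wrist'); cv2.imwrite('pics/w7.png',c['pixels'])
print(st['eef_pos'],st['contact_force'],R.from_quat(st['tcp_rot']).as_matrix().round(3)[:,1])
print(delta([.4365,.254,.231]))
```

```text
[0.43694634 0.25336263 0.24466693] [0.13642723 0.76010365 0.0338466 ] [-0.002 -0.003 -1.   ]
[-0.00068274  0.01481666 -0.00079717]
```

View pics/w7.png

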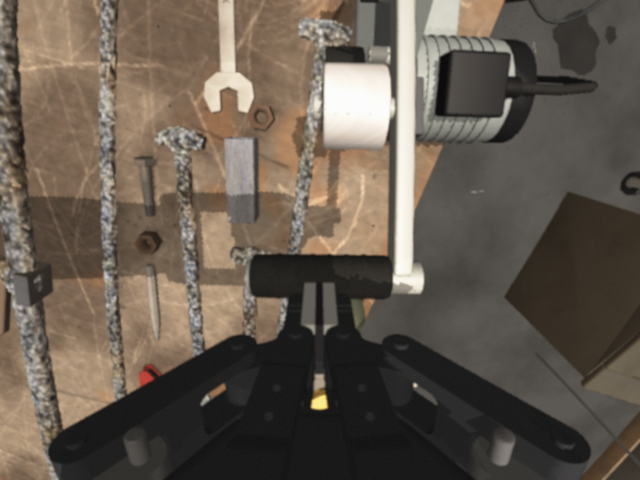

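The tips sit over the middle of the bar (bar rows 255–298, tips at (319,285)). Pressing down along the arc.

jog_arm:
  deltas:
    - [[0,0,0],[0.0,0.01,0],0.0]
    - [[0,0,0],[0.0,0.016,0],0.0]
    - [[0,0,0],[0.002,0.022,0],0.0]
    - [[0,0,0],[0.003,0.028,0],0.0]
    - [[0,0,0],[0.005,0.034,0],0.0]
    - [[0,0,0],[0.006,0.042,0],0.0]
    - [[0,0,0],[0.007,0.05,0],0.0]
    - [[0,0,0],[0.007,0.058,0],0.0]
    - [[0,0,0],[0.008,0.064,0],0.0]
    - [[0,0,0],[0.008,0.064,0],0.0]

```text
time: 8.22
eef_pos: [0.4429, 0.245, 0.184]
tcp_rot: [0.585, -0.395, 0.4, -0.585]
contact_force: [0.6, -4.4, 9.8]
opening: 0.002
```

Run:
```python
from h import *
c,T,P,st=shot('wrist'); cv2.imwrite('pics/w8.png',c['pixels'])
print(st['eef_pos'],st['contact_force'],R.from_quat(st['tcp_rot']).as_matrix().round(3)[:,1])
```

```text
[0.44285456 0.24504166 0.1839939 ] [ 0.6276588  -4.35194886  9.7705789 ] [ 0.006 -0.004 -1.   ]
```

View pics/w8.png

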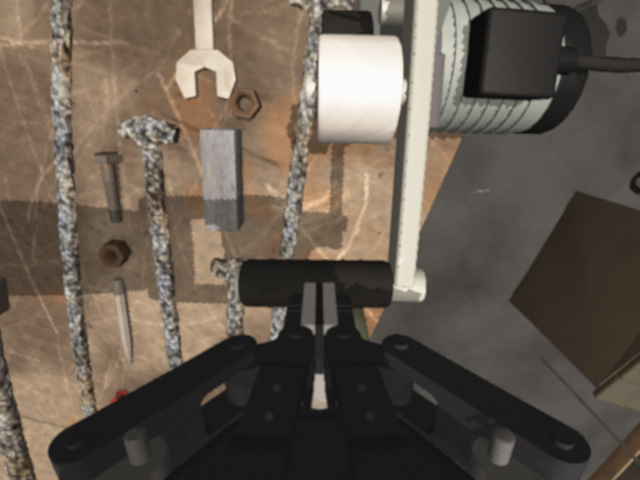

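The tips are still centred on the bar, at 9.8 N. Continuing to the stop.

jog_arm:
  deltas:
    - [[0,0,0],[0.0,0.008,0],0.0]
    - [[0,0,0],[0.0,0.015,0],0.0]
    - [[0,0,0],[-0.001,0.021,0],0.0]
    - [[0,0,0],[-0.002,0.027,0],0.0]
    - [[0,0,0],[-0.002,0.033,0],0.0]
    - [[0,0,0],[-0.003,0.037,0],0.0]
    - [[0,0,0],[-0.003,0.04,0],0.0]
    - [[0,0,0],[-0.003,0.042,0],0.0]
    - [[0,0,0],[-0.003,0.042,0],0.0]

```text
time: 9.02
eef_pos: [0.4441, 0.247, 0.1453]
tcp_rot: [-0.584, 0.393, -0.402, 0.585]
contact_force: [-1.2, -5.5, 11.1]
opening: -0.006
```

Run:
```python
from h import *
c,T,P,st=shot('wrist'); cv2.imwrite('pics/w9.png',c['pixels'])
print(st['time'],st['eef_pos'],st['contact_force'],R.from_quat(st['tcp_rot']).as_matrix().round(3)[:,1])
```

```text
9.0167 [0.44408562 0.24698865 0.14526321] [-1.18106545 -5.51773908 11.11133619] [ 0.01  -0.006 -1.   ]
```

View pics/w9.png

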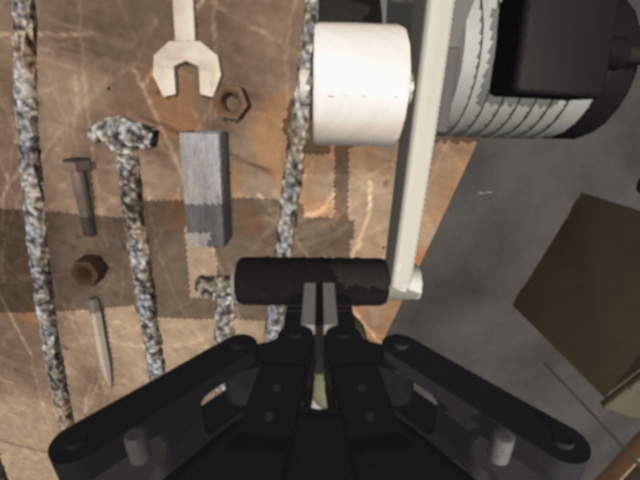

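Tip at z 0.145 with 11 N, so close to the stop. A few more millimetres should raise the force sharply if the stop is there.

jog_arm:
  deltas:
    - [[0,0,0],[0,0.002,0],0.0]
    - [[0,0,0],[0,0.004,0],0.0]
    - [[0,0,0],[0,0.005,0],0.0]
    - [[0,0,0],[0,0.005,0],0.0]
    - [[0,0,0],[0,0.005,0],0.0]
    - [[0,0,0],[0,0.005,0],0.0]

```text
time: 9.57
eef_pos: [0.4448, 0.2471, 0.1447]
tcp_rot: [-0.585, 0.393, -0.402, 0.585]
contact_force: [-8.0, -3.6, 17.6]
opening: -0.002
```

The force rose to 17.6 N for 0.6 mm of travel, so the arm is on its stop. Final checks while holding.

Run:
```python
from h import *
c,T,P,st=shot('scene'); cv2.imwrite('pics/s10.png',cv2.resize(c['pixels'][180:360,80:300],None,fx=3.5,fy=3.2))
c,T,P,st=shot('top'); cv2.imwrite('pics/t10.png',cv2.resize(c['pixels'][170:260,360:480],None,fx=5,fy=5))
for _ in range(10): shot('wrist')
st=ctrl.get_state();print(st['time'],st['eef_pos'],st['contact_force'],st['dq'].round(4),st['opening'])
```

```text
10.1667 [0.44484209 0.24705785 0.14470371] [-7.58525928 -3.28735281 17.69478492] [ 0.0003 -0.0012  0.0012  0.0003  0.0002 -0.0017] 0.0024477418761461494
```

View pics/s10.png

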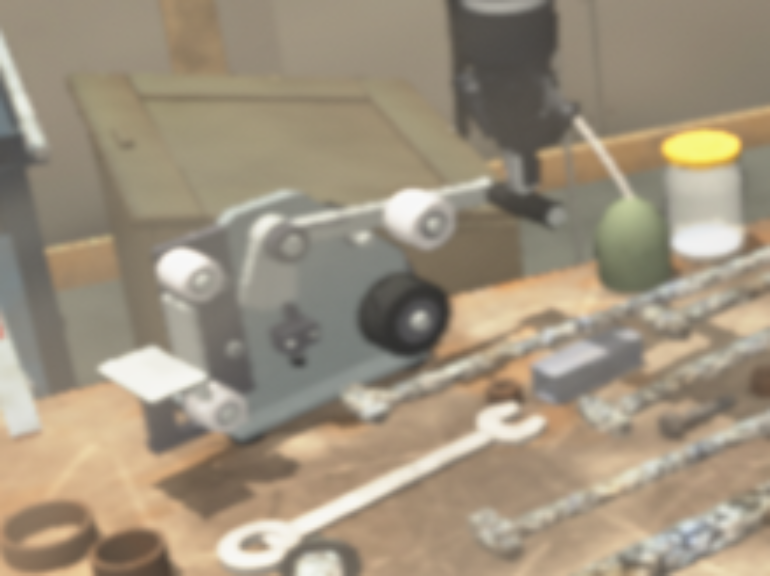

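View pics/t10.png

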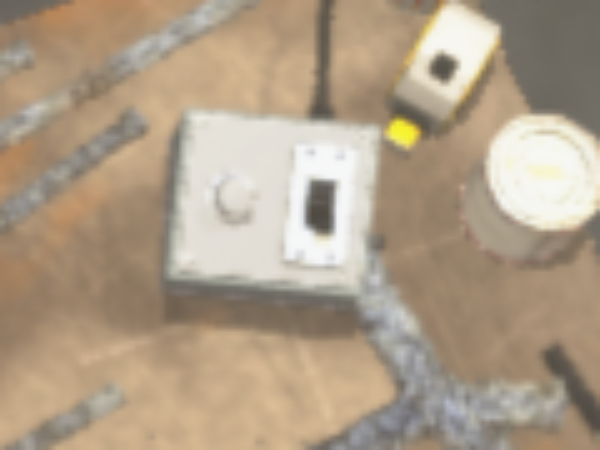

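The scene view shows the arm lowered with the fingers on the grip and the loose items in place. The top view shows the button out, and the hold is steady. Handing in.

```bash
python3 -c "
from plant import ctrl
print(ctrl.sign_off()); s=ctrl.get_state(); print(s['time'],s['eef_pos'],s['contact_force'])"
```

```text
the job is handed in; nothing more can be done
None
the job is handed in; nothing more can be done
```

The grinder is dead, and I handed the job in at about 10 s with the robot still holding the tension arm on its stop. No verdict was reported.

- **Switch:** I pressed the test button until it bottomed out, at about 21 N. The wrist view after lifting off showed the lever dropped and the button out again. The last top view shows the button out; the lever is too coarse to judge there. I did not touch the lever afterwards.
- **Tension arm:** I pressed the handle down with closed fingertips, following its arc. The stop showed as a rise from 11 N to 17.6 N for only 0.6 mm of travel. The fingertips sat at z = 0.145 m, which puts the handle's middle at about 133 mm, against 134 mm expected at the stop. The hold then stayed steady at 17.7 N for 0.6 s.
- **Loose things:** The wrench, nut, tape measure and tube offcut all look unmoved in the last pictures.
- **Not measured directly:** I had no reading of the pawl or the arm angle. That the pawl is up behind the last tooth is inferred from the arm being at its stop.
- **Disagreement:** The top and wrist views of the button differed by about 6 mm, so I corrected its position with a closer wrist view before pressing.

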